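# Clamp a moulded heel and keep the lever held

### The job

Lift the red heel block out of the open mould and seat it fully down in the nest of the blue clamp jig, its flat face towards the ram, and let it go. Then press the jig's spring-loaded lever down by its yellow paddle until the pointer stands in the green band of the scale, and finish still holding it there so that the heel stays clamped; never let the pointer go down to the red. Leave the white heel in the mould and everything else on the bench where it is.

Things in the scene. Friction and masses are not known exactly. Their poses are not given: they have to be found in the camera images.
- mould: open aluminium heel mould, fixed, lying like an open book. Origin: underside centre of the cavity half (100 mm along its x, 170 mm along its y, 24 mm high). The two cavities lie on that half at y = -39 and +39 mm; each is 50 x 60 mm, 14 mm deep, floor 10 mm above the bench. The other half, 24 mm high with cores up to 30 mm, lies on the +x side (61 to 157 mm from the origin). Either cavity may hold the red heel
- red_heel_centre (a point): red heel block with a black bottom layer, D-shaped seen from above: 44 mm wide along its x (sides flat and parallel over the -y part), 54 mm long along its y, 38 mm high, about 90 g. This point is its centre, half-way up (19 mm over its underside). Its flat face is at -y (27 mm from the centre), its round end at +y. In the mould it stands 24 mm proud of the mould's top, 3 mm play all round
- red_heel_flat (a point): middle of the red heel's flat end face, 19 mm over its underside, 27 mm from the centre along the heel's -y
- red_heel: the red heel itself; origin at the centre of its underside, same axes
- white_heel_centre (a point): centre of the white heel block, same shape and size, in the mould's other cavity; to be left there
- jig: blue and dark steel clamp jig, fixed to the bench; base plate 130 x 325 mm, 12 mm thick, from y = -185 to +140 mm. Origin: underside of the base plate, below the jig's middle line. Along its y, from +y to -y: the nest, the ram in its blue housing with 80 mm high cheeks (y -50 to +6 mm), the lever, and the upright scale (150 mm high, 30 mm wide) at y = -172 mm
- nest (a point): where the centre of the seated red heel belongs (31 mm over the bench): a D-shaped pocket between 12 mm high, 12 mm thick blue walls, 50 mm wide along x and 60 mm along y, rounded at +y like the heel, open at -y towards the ram; floor 12 mm over the bench, wall tops 24 mm over the bench. Axes as the jig's: the heel is seated with its x and y along these, flat face to -y
- ram_pad: black rubber ram pad, 34 mm wide, 24 mm high, 30 mm short of the nested heel when the lever is up. The lever drives it along the jig's +y by 95 mm per rad; it is sprung (500 N/m). It touches the seated heel at about 0.33 rad of lever and pushes it against the round end of the nest
- clamp_lever (a joint): angle of the clamp lever in rad: 0 = raised (its rest, 0.42 rad above level), grows as it is pressed down; level at 0.42; green band 0.40 to 0.56 (middle 0.48), red from 0.64; end stop 0.8. Springs always raise it again; holding it in the green takes about 7 to 15 N down on the paddle
- clamp_handle: the lever arm with its yellow paddle and black pointer; origin on the hinge axis; its axes lie as the jig's while the lever is raised, and turn with it
- paddle_top (a point): centre of the top face of the yellow paddle, 50 x 50 mm, 12 mm thick, 105 mm from the hinge axis; it follows the lever. At rest about 113 mm over the bench, in the middle of the green about 64 mm over the bench
- lever_hinge (a point): the hinge axis of the lever (along the jig's x), 70 mm over the bench, fixed in the jig, axes as the jig's; the lever reaches from here to -y
- tape_roll: cream roll of masking tape 100 mm across, 24 mm high, bystander
- cement_tin: yellow and steel tin 80 mm across, 100 mm high, bystander
- hammer: hammer lying on the bench, bystander
- marker: blue and steel marker 125 mm long, 13 mm thick, bystander
Things that resemble listed ones, but are neither listed nor needed, are in the scene too. Of the things shaped like the red_heel, the red one is meant.

How it is judged:
On the way, in this order (a step that is already met when the one before it is completed fails the run):
1. the red heel is lifted clear of the mould (height (world z) of red_heel_centre above 0.055 m and contact force between mould and red_heel below 0.05 N), for 0.1 s.
2. the red heel is seated in the nest, flat face to the ram, and let go (x of red_heel_centre in the frame of nest between -0.006 and 0.006 m and y of red_heel_centre in the frame of nest between -0.02 and 0.009 m and z of red_heel_centre in the frame of nest between -0.004 and 0.004 m and y of red_heel_flat in the frame of nest below -0.015 m and angle between red_heel_centre's own z axis and vertical below 0.1 rad and contact force between the fingers and red_heel below 0.2 N), for 0.3 s.
3. the lever is pressed into the green band by the robot, the pad bearing on the heel (value of joint clamp_lever between 0.4 and 0.56 rad and contact force between any of the fingers, the arm and clamp_handle above 2 N and contact force between ram_pad and red_heel above 2 N), for 0.3 s.
At the end, for the whole second after the job is handed in: Robot still pressing the lever: 0.40 to 0.56 rad, steady, over 2 N on the lever and 2 N of ram pad on the red heel; red heel let go, upright in the nest (6 mm across, 9 mm along, 4 mm in height), flat face to the ram; white heel moved under 15 mm (all of step 3 and x of red_heel_centre in the frame of nest between -0.006 and 0.006 m and y of red_heel_centre in the frame of nest between -0.009 and 0.009 m and z of red_heel_centre in the frame of nest between -0.004 and 0.004 m and y of red_heel_flat in the frame of nest below -0.015 m and angle between red_heel_centre's own z axis and vertical below 0.1 rad and contact force between the fingers and red_heel below 0.2 N and velocity of joint clamp_lever between -0.1 and 0.1 rad/s and distance of white_heel_centre from where it was at the start of the episode below 0.015 m); the arm keeps its last pose, push and grip.
It fails at once if the lever goes down to the red mark (0.64 rad) (value of joint clamp_lever above 0.64 rad).
It fails at once if the white heel is disturbed (moved over 15 mm) (distance of white_heel_centre from where it was at the start of the episode above 0.015 m).
It fails at once if something else on the bench is disturbed (moved over 25 mm) (distance of any of tape_roll, cement_tin, hammer, marker from where it was at the start of the episode above 0.025 m).
It also fails if it takes over 54 s, if anything falls off the work surface, if the arm or the gripper's body presses on something with over 40 N, if the wrist force passes 120 N, or if a joint passes its speed limit or range.

### The arm

A 6-joint arm with a two-finger parallel gripper is mounted at the origin on the work surface. World frame = base frame: x ahead of the robot, y to its left, z up, the work surface at z = 0. Lengths are in m, angles in rad, forces in N, time in s.
With the tool pointing down it reaches from about 0.4 to 0.825 m from the base axis. Payload 7 kg.
Tool frame: the origin (TCP) lies on the centre line of the jaws, within the pads' length; the fingertips stand 22 mm ahead of it and the grasp point (between the pads) lies 3 mm ahead of it; z points along the fingers, y is the line along which they close (so a half turn about z gives the same grasp; the last joint's range is limited). The gripper opens to 88 mm and grips with 3 to 60 N. Pads are 19 mm wide; open, the fingers measure 130 mm over their backs; the gripper's body (78 mm by 193 mm) begins 47 mm behind the grasp point.
Start: joints at [-0.909, 0.359, 0.012, 0, -1.224, -0.288], TCP at [0.246, -0.628, 0.249] pointing down, gripper open.
Joint ranges: [-3.07, 3.07], [-1.43, 2.12], [-1.02, 1.25], [-3.03, 1.67], [-3.05, -0], [-3.03, 3.03]. Speed limits (rad/s): [2.39, 2.39, 3.01, 3.14, 3.14, 3.14].

### API

Orientations are given as [roll, pitch, yaw] about the fixed x, y, z axes, in that order (R = Rz(yaw) Ry(pitch) Rx(roll)).
In Python, from station import monitor, viewer, order gives the robot as it stands. The module is installed in compiled form; this text tells all that it offers.
- The arm moves only by the tool servo_tool, never from a script. Its argument "targets" is a list of rows, each an object with "angular": the turn, a rotation vector about the tool's x, y, z in degrees, a list of three; "xyz": the shift along the tool's x, y, z in cm, a list of three; "claw": the finger opening in cm, from 0 to 8.76. A call has 1 to 20 rows; each row shifts and turns the commanded pose from where the row before left it, along the tool's axes as they then stand; what a row does not reach is not made up. A row lasts 1/10 s, in which the tool goes at most 50 mm and 8.59 degrees, less where a joint would pass 70% of its speed; a pose out of reach is approached as far as the arm can. A call is refused whole if a number of a shift passes 5 or a number of a turn 8.59, either way. A call with a gripper value outside its range is refused whole. The fingers move at their own pace and stop on an object; "force" is the grip in N (left out, the last holds). Time passes only in rows, so rows that do not move let the fingers close. It gives the time, the measured TCP pose, the force, the opening and the grip force at its end, in the units of the state.
- monitor.get_state(): the state, without advancing time (a new reading comes with each control period).
- viewer.grab_frame(name): name is "side" or "top"; returns a dict with "color" (384x512x3 uint8, blue, green, red), "fovy" (degrees; the focal length in pixels is half the picture's height over the tangent of half this angle, whatever the lens; pixels are square), "cx", "cy" (the principal point, pixels), "R" (3x3) and "t" (3): a world point X has camera coordinates R X + t. Camera axes: x right, y down, z forward; pixel columns grow to the right and rows downward; lengths in m; the calibration is good to about 2 mm. A picture is of the moment at which its call begins. There is no depth.
- order.job_done(): hands the job in; it is judged then, once.
The state is a dict: "t": time; "q": joint angles; "qd": joint speeds; "joint_efforts": joint torques, N m; "eef_pos": TCP position; "ee_rot": TCP orientation; "force": force on the tool from outside, world axes, zero at the start; "moment": the same for the moment, N m; "width": finger opening in m; "gripper_force": force on a finger pad.
Only numpy, scipy, OpenCV 4.12 (cv2) and the standard library are available. Lean on these libraries where they do the work, as an engineer would, in place of code of your own. Each camera call takes 0.05 s, during which the arm holds its last target. There are 200 camera calls.

## Working session

There is one attempt and no reset: what is moved stays moved. The work goes in short steps, Python scripts to look and compute and a tool call to move; the robot and the scene stay as the last step left them, time stands still between calls to the robot, and variables do not carry over. Pictures are saved under pics/ and viewed, at most 10 in all, crops included, and the job is handed in when it is done.

Besides the shell and the picture viewer there is one more tool, called by a JSON object that holds its "api" and its "payload", one argument or row to a line. servo_tool: Moves the arm, as the interface text tells. Its arguments: {"type":"object","properties":{"targets":{"type":"array"},"force":{"type":"number"}},"required":["targets"]}

```bash
mkdir -p pics
python3 - <<'E'
from station import monitor, viewer
import cv2,numpy as np,pickle
s=monitor.get_state(); print({k:np.round(v,3) for k,v in s.items()})
for n in("top","side"):
    f=viewer.grab_frame(n); pickle.dump(f,open(n+'0.pkl','wb')); cv2.imwrite(f'pics/{n}0.png',f['color'])
    R=np.array(f['R']);print(n,f['fovy'],f['cx'],f['cy'],R.round(3).tolist(),np.round(f['t'],3),'cam',(-R.T@f['t']).round(3))
E
```

```text
{'t': np.float64(0.0), 'q': array([-0.909,  0.359,  0.011, -0.   , -1.224, -0.288]), 'qd': array([ 0.   , -0.001, -0.001, -0.002, -0.   ,  0.   ]), 'joint_efforts': array([-1.0000e-03, -5.8271e+01,  2.9306e+01,  6.9970e+00,  7.0000e-03,
       -0.0000e+00]), 'eef_pos': array([ 0.246, -0.628,  0.248]), 'ee_rot': array([ 3.14 , -0.   , -2.768]), 'force': array([ 0.133,  0.393, -0.703]), 'moment': array([-0.013,  0.036,  0.064]), 'gripper_force': np.float64(0.0), 'width': np.float64(0.088)}
top 51.28057774751335 251.94449912623668 198.20556312610637 [[-0.028, -1.0, 0.001], [-0.99, 0.028, -0.14], [0.14, -0.005, -0.99]] [0.078 0.556 1.104] cam [0.398 0.068 1.171]
side 47.699922831686116 256.51902327409005 186.1136968024388 [[-0.722, -0.692, 0.001], [-0.513, 0.535, -0.672], [0.464, -0.485, -0.741]] [0.454 0.319 0.99 ] cam [0.032 0.624 0.947]
```

View pics/top0.png

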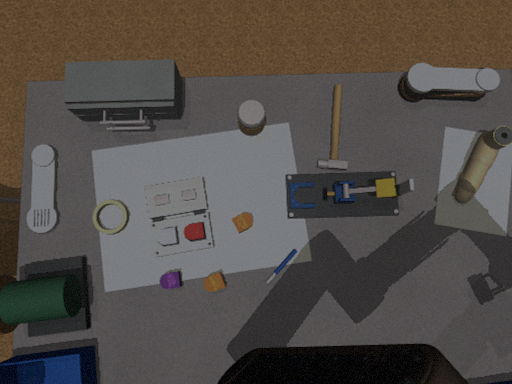

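View pics/side0.png

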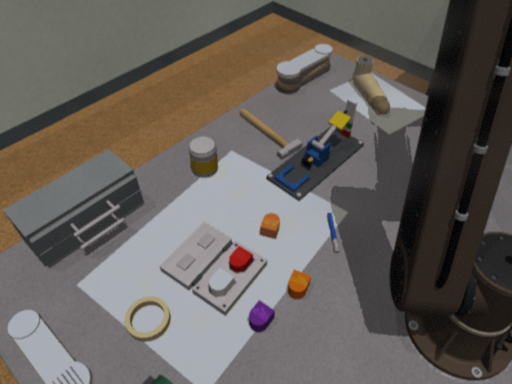

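The top view shows the mould at about (180,215) with the red heel at (195,232). The jig is at about (343,194), with its nest on the left at (302,195) and the paddle at (386,188). The side view agrees, with the red heel at (240,259) and the nest at (292,177). I'll zoom in on both.

```bash
cat > h.py <<'E'
import numpy as np,cv2,pickle
def ld(n): return pickle.load(open(n+'.pkl','rb'))
def ray(f,u,v):
    F=192/np.tan(np.radians(f['fovy'])/2);R=np.array(f['R']);t=np.array(f['t'])
    d=R.T@np.array([(u-f['cx'])/F,(v-f['cy'])/F,1]);return -R.T@t,d
def onz(f,u,v,z):
    c,d=ray(f,u,v);return c+d*(z-c[2])/d[2]
def px(f,X):
    F=192/np.tan(np.radians(f['fovy'])/2);c=np.array(f['R'])@X+np.array(f['t']);return F*c[:2]/c[2]+[f['cx'],f['cy']]
E
python3 - <<'E'
from h import *
t=ld('top0')['color'];s=ld('side0')['color']
a=cv2.convertScaleAbs(cv2.resize(t[165:265,140:260],(480,400),interpolation=3),alpha=1.3)
b=cv2.convertScaleAbs(cv2.resize(t[160:230,280:420],(800,400),interpolation=3),alpha=1.8)
im=np.zeros((600,800,3),np.uint8); im[:300,:360]=cv2.resize(a,(360,300)); im[300:600,:600]=cv2.resize(b,(600,300))
im[:300,360:760]=cv2.convertScaleAbs(cv2.resize(s[220:310,155:275],(400,300),interpolation=3),alpha=1.3)
cv2.imwrite('pics/z.png',im)
E
```

```text
(no output)
```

View pics/z.png

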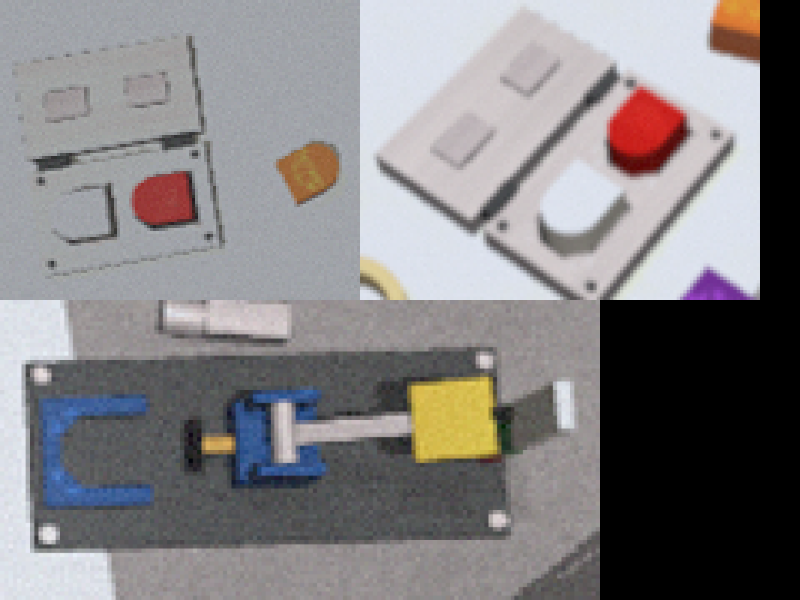

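Run:
```python
from h import *
f=ld('top0');g=ld('side0')
# jig corner screws (z=12mm) & plate corners
D=lambda u,v:(280+u/4.286-.4,160+(v-300)/4.286-.4)
scr=np.array([onz(f,*D(*p),.012)[:2] for p in[(41,374),(486,361),(498,520),(49,534)]])
print('jig screws',scr.round(4).tolist(),'side lens',[np.linalg.norm(scr[i]-scr[i-1]).round(4) for i in range(4)])
c=np.array([onz(f,*D(*p),.012)[:2] for p in[(26,365),(494,348),(509,535),(34,550)]])
print('plate',c.round(4).tolist(),[np.linalg.norm(c[i]-c[i-1]).round(4) for i in range(4)])
M=lambda u,v:(140+u/3-.4,165+v/3-.4)
m=np.array([onz(f,*M(*p),.024)[:2] for p in[(41,181),(195,154),(208,237),(52,264)]])
print('mould screws',m.round(4).tolist(),[np.linalg.norm(m[i]-m[i-1]).round(4) for i in range(4)],'centre',m.mean(0))
for n,F in(('top',f),('side',g)):
    h=cv2.cvtColor(F['color'],cv2.COLOR_BGR2HSV)
    k=(((h[...,0]<6)|(h[...,0]>172))&(h[...,1]>150)&(h[...,2]>60)).astype(np.uint8)
    N,L,st,ce=cv2.connectedComponentsWithStats(k)
    for i in range(1,N):
        if st[i,4]>60:
            print(n,st[i],ce[i].round(1),'z.04',onz(F,*ce[i],.04).round(4))
            mask=L==i
            V=F['color'][...,2]; print('V pct',np.percentile(V[mask],[5,25,50,75,95]))
            if n=='top':
                x,y,w,hh,_=st[i]; print(np.where(mask,V,0)[y-1:y+hh+1,x-1:x+w+1])
    y=((h[...,0]>22)&(h[...,0]<34)&(h[...,1]>150)&(h[...,2]>90)).astype(np.uint8)
    N,L,st,ce=cv2.connectedComponentsWithStats(y)
    for i in range(1,N):
        if st[i,4]>80: print('yellow',n,st[i],ce[i].round(1),onz(F,*ce[i],.113).round(4))
```

```text
jig screws [[0.6221, -0.0491], [0.6227, -0.3559], [0.5126, -0.3555], [0.5116, -0.0499]] side lens [np.float64(0.1106), np.float64(0.3068), np.float64(0.1101), np.float64(0.3056)]
plate [[0.6287, -0.039], [0.6317, -0.3621], [0.5022, -0.3622], [0.501, -0.0393]] [np.float64(0.1278), np.float64(0.3231), np.float64(0.1295), np.float64(0.3228)]
mould screws [[0.4905, 0.3475], [0.5123, 0.2001], [0.4328, 0.1886], [0.4116, 0.3365]] [np.float64(0.0797), np.float64(0.149), np.float64(0.0803), np.float64(0.1494)] centre [0.4617973  0.26817201]
top [185 223  19  17 246] [194.  231.1] z.04 [0.4686 0.2287 0.04  ]
V pct [106. 116. 118. 119. 121.]
[[  0   0   0   0   0   0   0   0   0   0   0   0   0   0   0   0   0   0
    0   0   0]
 [  0   0   0   0   0   0   0   0   0   0   0   0   0 118 122 115 118 103
    0   0   0]
 [  0   0   0   0   0   0   0 116 120 120 120 118 119 118 121 116 119 113
    0   0   0]
 [  0   0   0   0   0 119 121 119 119 122 118 118 119 119 119 119 120 125
    0   0   0]
 [  0   0   0 118 119 117 120 116 117 119 118 116 118 121 117 119 122 121
   87   0   0]
 [  0   0 118 11
[... 779 characters left out ...]
   0]
 [  0   0 115 119 118 119 116 120 118 119 118 118 119 121 119 119 116 115
  123 100   0]
 [  0   0   0 112 120 119 117 120 119 120 124 120 123 117 118 114 113 113
  111  94   0]
 [  0   0   0   0 105 110 116 117 119 113 111 109 106 106 100  77   0   0
    0   0   0]
 [  0   0   0   0   0   0  88   0   0   0   0   0   0   0   0   0   0   0
    0   0   0]
 [  0   0   0   0   0   0   0   0   0   0   0   0   0   0   0   0   0   0
    0   0   0]]
yellow top [376 178  20  20 322] [385.4 187.5] [ 0.5665 -0.2956  0.113 ]
side [230 247  23  25 397] [240.  259.3] z.04 [0.4624 0.2327 0.04  ]
V pct [ 67.  96. 154. 158. 162.]
yellow side [329 111  22  19 231] [339.7 119.7] [ 0.5609 -0.2899  0.113 ]
```

Run:
```python
from h import *
f=ld('top0');g=ld('side0')
for n,F in(('top',f),('side',g)):
    h=cv2.cvtColor(F['color'],cv2.COLOR_BGR2HSV)
    k=((h[...,0]>105)&(h[...,0]<125)&(h[...,1]>130)&(h[...,2]>35)).astype(np.uint8)
    N,L,st,ce=cv2.connectedComponentsWithStats(k)
    for i in range(1,N):
        if st[i,4]>60: print(n,st[i],ce[i].round(1),onz(F,*ce[i],.024).round(4))
    if n=='top':
        print(cv2.cvtColor(F['color'],cv2.COLOR_BGR2HSV)[180:212,286:320,1])
        x0=286
        # intensity profile, blue-red difference rows
        d=F['color'].astype(int);d=d[...,0]-d[...,2]
        print(d[180:212,286:320])
```

```text
top [290 182  25  26 273] [298.9 195.1] [ 0.5654 -0.0739  0.024 ]
top [334 183  22  20 172] [341.6 194.3] [ 0.5642 -0.1978  0.024 ]
top [274 250  23  24 107] [284.9 261.4] [ 0.3768 -0.0258  0.024 ]
top [   0  353   82   31 1777] [ 49.3 369.8] [0.1029 0.6284 0.024 ]
[[ 9 11 10 ... 15  5 16]
 [12 20 14 ...  5 11 21]
 [ 8 16  5 ...  5 16 31]
 ...
 [13  7 14 ... 10 12 14]
 [13 10  5 ... 15 15  0]
 [11 10 23 ...  5 15 10]]
[[ 0  2  0 ...  3  0  3]
 [ 2  4  2 ...  0  2  2]
 [ 2  2 -1 ... -1  3  5]
 ...
 [ 6  2  3 ...  2  1  3]
 [ 6  3  0 ...  2  3  0]
 [ 5  3  4 ...  1  3  1]]
side [305 140  26  27 352] [317.8 153.2] [ 0.569  -0.2096  0.024 ]
side [275 165  34  26 285] [289.8 178.5] [ 0.5612 -0.0688  0.024 ]
side [328 214   8  25  88] [331.3 226.3] [ 0.3683 -0.0137  0.024 ]
```

Run:
```python
from h import *
f=ld('top0')
d=f['color'].astype(int);d=d[...,0]-d[...,2]
np.set_printoptions(linewidth=220,threshold=9999)
print(d[180:210,287:318])
for u,v,z in((289.6,195,.018),(314.6,185,.024),(314.6,205,.024),(300,181.6,.022),(300,207.4,.024)): print(u,v,onz(f,u,v,z).round(4))
```

```text
[[ 2  0  3  2 -1  0  3 -2  5  3  4  5 -2  3  1  2  4  0 -1  1  5 -1 -5  2  1 -2  0  0 -1  4  3]
 [ 4  2  3  1  1  2  1  1  1  2 -2  2  1 -1  0  2  2  6  7  2  5  1  4  5  6  6  3 -1  0  2  0]
 [ 2 -1  8  8 10 11  9 14 19 15 13 17 18 17 13 21 25 26 23 24 26 29 29 33 34 36 31  7  1  2 -1]
 [ 4  1 27 40 43 43 39 46 52 53 52 50 55 52 52 48 53 50 52 51 48 54 55 52 51 52 38 19 -1  0  0]
 [ 3 -1 30 49 45 50 46 48 48 52 51 51 53 52 52 48 49 52 45 51 52 47 46 48 51 48 48 21  2 -2  1]
 [ 1  3 23 45 46 47 48 50 52 56 60 51 48 49 49 55 50 48 48 48 49 44 48 49 46 43 54 23 -1  1 -3]
 [-2  4 23 45 49 48 48 47 59 66 64 54 48 44 41 44 40 43 33 30 34 37 34 31 26 24 22 10  2  4 -2]
 [ 3  1 26 45 47 49 49 43 54 50 44 15  3  5  6  5  6  5  3  5  4  8  1  3  4  0  2  1  4 -1  0]
 [-1 -1 22 49 48 62 54 47 52 45 24  4  0  0  1 -1  0  2 -1  4  0  1  0  1 -1  3  2  4  1  1 -1]
 [ 4 -1 21 48 46 60 67 55 46 24  2  3  2  0  4  6  2  1 -1  5 -1  4  2  6  2  4  3  4 -1  4  2]
 [-1 -2 14 44 49 65 63 50 25  2  1  2  3 -2  2  1  3  3  1  5  2  4  2  1  3  3 -1  3  4  4  4]
 [ 1  2 12 46 47 50 51 25  7  3  2  2  3  4 
[... 1260 characters left out ...]
50 56 50 53 58 55 54 50 56 58 29  1  2]
 [ 2  2  1 30 50 49 46 48 50 59 56 50 50 49 51 51 48 51 52 52 49 51 46 51 52 48 51 55 28 -2  3]
 [ 4 -2  3 29 55 50 48 49 47 51 55 51 49 52 51 52 50 55 50 52 50 50 52 51 49 52 48 48 24 -2  5]
 [ 2  0  5 25 46 48 46 45 43 42 44 40 48 47 48 46 42 43 42 42 45 45 46 39 32 35 32 30 14  2  0]
 [ 5  2  1  8 19 23 20 22 15 13 12  7 13 12 11  8  9  4  7  3 -2  4  1  1  1  5  3  1  3  1  1]
 [ 2  3  3  0  0  0  4 -1  1  3 -2  2 -4  1  1 -2 -1 -4  0 -1  3  2 -2  1  3  1  2  0  1  1  2]]
289.6 195 [ 0.5672 -0.0475  0.018 ]
314.6 185 [ 0.5937 -0.1208  0.024 ]
314.6 205 [ 0.5351 -0.1179  0.024 ]
300 181.6 [ 0.6053 -0.0791  0.022 ]
300 207.4 [ 0.5293 -0.0754  0.024 ]
```

{"api": "servo_tool", "payload": {
  "targets": [
    {"angular": [0,0,-8.5],"xyz": [0,0,0],"claw": 6.5},
    {"angular": [0,0,-8.5],"xyz": [0,0,0],"claw": 6.5},
    {"angular": [0,0,-8.5],"xyz": [0,0,0],"claw": 6.5},
    {"angular": [0,0,-8.5],"xyz": [0,0,0],"claw": 6.5},
    {"angular": [0,0,-8.5],"xyz": [0,0,0],"claw": 6.5},
    {"angular": [0,0,-8.5],"xyz": [0,0,0],"claw": 6.5},
    {"angular": [0,0,-8.5],"xyz": [0,0,0],"claw": 6.5},
    {"angular": [0,0,-8.5],"xyz": [0,0,0],"claw": 6.5},
    {"angular": [0,0,-8.5],"xyz": [0,0,0],"claw": 6.5},
    {"angular": [0,0,0],"xyz": [0,0,0],"claw": 6.5}
  ]
}}

```text
t: 1.1
eef_pos: [0.2464, -0.6282, 0.248]
ee_rot: [3.141, 0.001, -1.43]
force: [-0.1, 0.6, 0.3]
width: 0.065
gripper_force: 0.0
```

```bash
cat >> h.py <<'E'
def togo(target,yaw=None):
    """tool-frame cm (and deg about tool z) from measured pose to a world TCP target"""
    from station import monitor
    from scipy.spatial.transform import Rotation as Ro
    s=monitor.get_state();R=Ro.from_euler('xyz',s['ee_rot'])
    print('t',round(s['t'],2),'pos',np.round(s['eef_pos'],4),'rot',np.round(s['ee_rot'],3),'F',np.round(s['force'],1),'w',round(s['width'],4),'gf',round(float(s['gripper_force']),1))
    print('cm',(R.inv().apply(np.array(target)-s['eef_pos'])*100).round(2), '' if yaw is None else 'deg %.2f'%np.degrees(-(yaw-s['ee_rot'][2])))
    return s
E
python3 - <<'E'
from h import *
togo([.55,-.25,.249],-1.425);togo([.4685,.2245,.15],-1.425)
E
```

```text
t 1.1 pos [ 0.2464 -0.6282  0.248 ] rot [ 3.141e+00  1.000e-03 -1.430e+00] F [-0.1  0.6  0.3] w 0.065 gf 0.0
cm [-33.2  -35.36  -0.08] deg -0.31
t 1.1 pos [ 0.2464 -0.6282  0.248 ] rot [ 3.141e+00  1.000e-03 -1.430e+00] F [-0.1  0.6  0.3] w 0.065 gf 0.0
cm [-81.31 -33.93   9.87] deg -0.31
```

{"api": "servo_tool", "payload": {
  "targets": [
    {"angular": [0,0,0],"xyz": [-3.3,-3.5,0],"claw": 6.5},
    {"angular": [0,0,0],"xyz": [-3.3,-3.5,0],"claw": 6.5},
    {"angular": [0,0,0],"xyz": [-3.3,-3.5,0],"claw": 6.5},
    {"angular": [0,0,0],"xyz": [-3.3,-3.5,0],"claw": 6.5},
    {"angular": [0,0,0],"xyz": [-3.3,-3.5,0],"claw": 6.5},
    {"angular": [0,0,0],"xyz": [-3.3,-3.5,0],"claw": 6.5},
    {"angular": [0,0,0],"xyz": [-3.3,-3.5,0],"claw": 6.5},
    {"angular": [0,0,0],"xyz": [-3.3,-3.5,0],"claw": 6.5},
    {"angular": [0,0,0],"xyz": [-3.3,-3.5,0],"claw": 6.5},
    {"angular": [0,0,0],"xyz": [-3.3,-3.5,0],"claw": 6.5}
  ]
}}

```text
t: 2.1
eef_pos: [0.5485, -0.2515, 0.2486]
ee_rot: [-3.142, 0.0, -1.438]
force: [1.0, -1.0, 0.2]
width: 0.0653
gripper_force: 0.0
```

{"api": "servo_tool", "payload": {
  "targets": [
    {"angular": [0,0,0],"xyz": [-4,0.1,0],"claw": 6.5},
    {"angular": [0,0,0],"xyz": [-4,0.1,0],"claw": 6.5},
    {"angular": [0,0,0],"xyz": [-4,0.1,0],"claw": 6.5},
    {"angular": [0,0,0],"xyz": [-4,0.1,0],"claw": 6.5},
    {"angular": [0,0,0],"xyz": [-4,0.1,0],"claw": 6.5},
    {"angular": [0,0,0],"xyz": [-4,0.1,0],"claw": 6.5},
    {"angular": [0,0,0],"xyz": [-4,0.1,0.5],"claw": 6.5},
    {"angular": [0,0,0],"xyz": [-4,0.1,1],"claw": 6.5},
    {"angular": [0,0,0],"xyz": [-4,0.1,1.5],"claw": 6.5},
    {"angular": [0,0,0],"xyz": [-4,0.1,2],"claw": 6.5},
    {"angular": [0,0,0],"xyz": [-4,0.1,2],"claw": 6.5},
    {"angular": [0,0,0],"xyz": [-2,0.1,2],"claw": 6.5},
    {"angular": [0,0,-0.3],"xyz": [0,0,0],"claw": 6.5},
    {"angular": [0,0,0],"xyz": [0,0,0],"claw": 6.5}
  ]
}}

```text
t: 3.5
eef_pos: [0.4721, 0.2007, 0.1583]
ee_rot: [3.141, -0.001, -1.429]
force: [0.1, 0.2, 0.7]
width: 0.065
gripper_force: 0.0
```

Run:
```python
from h import *
from station import viewer
togo([.4689,.2241,.10],-1.425)
ims=[]
for n in('top','side'):
    f=viewer.grab_frame(n);pickle.dump(f,open(n+'1.pkl','wb'));c=px(f,np.array([.468,.23,.06])).astype(int)
    ims.append(cv2.resize(f['color'][max(c[1]-55,0):c[1]+55,c[0]-40:c[0]+40],(400,550),interpolation=3))
cv2.imwrite('pics/g1.png',np.hstack(ims))
```

```text
t 3.5 pos [0.4721 0.2007 0.1583] rot [ 3.141e+00 -1.000e-03 -1.429e+00] F [0.1 0.2 0.7] w 0.065 gf 0.0
cm [-2.36 -0.02  5.82] deg -0.23
```

View pics/g1.png

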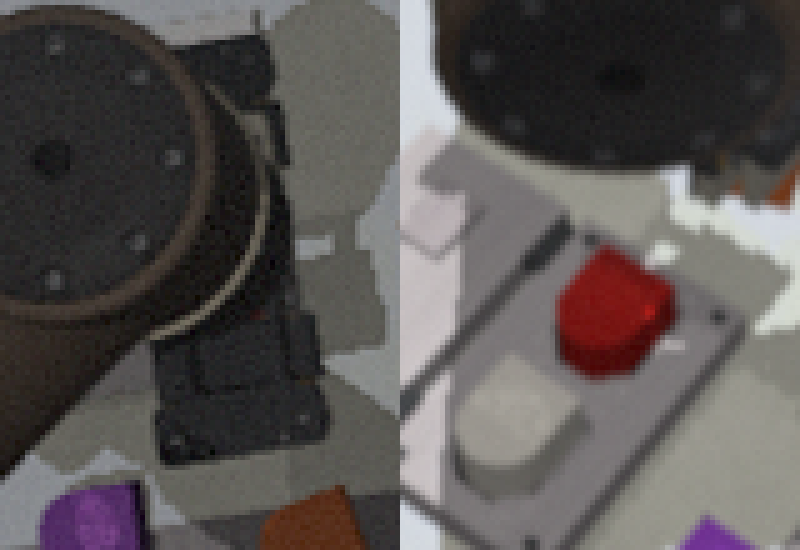

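The top view is hidden by the arm. The side view shows the red heel clear and untouched at crop pixel (615,310). The measurements from both sources agree to 1 mm, so I'm descending.

{"api": "servo_tool", "payload": {
  "targets": [
    {"angular": [0,0,-0.2],"xyz": [-1.2,0,0.5],"claw": 6.5},
    {"angular": [0,0,0],"xyz": [-1.2,0,1.5],"claw": 6.5},
    {"angular": [0,0,0],"xyz": [0,0,2],"claw": 6.5},
    {"angular": [0,0,0],"xyz": [0,0,2],"claw": 6.5},
    {"angular": [0,0,0],"xyz": [0,0,1.5],"claw": 6.5},
    {"angular": [0,0,0],"xyz": [0,0,1],"claw": 6.5},
    {"angular": [0,0,0],"xyz": [0,0,1],"claw": 6.5},
    {"angular": [0,0,0],"xyz": [0,0,0.7],"claw": 6.5},
    {"angular": [0,0,0],"xyz": [0,0,0.5],"claw": 6.5},
    {"angular": [0,0,0],"xyz": [0,0,0],"claw": 6.5}
  ]
}}

```text
t: 4.6
eef_pos: [0.4689, 0.2242, 0.0512]
ee_rot: [3.141, -0.0, -1.424]
force: [-0.6, 0.6, 0.1]
width: 0.0652
gripper_force: 0.0
```

{"api": "servo_tool", "payload": {
  "targets": [
    {"angular": [0,0,0],"xyz": [0,0,0.2],"claw": 6},
    {"angular": [0,0,0],"xyz": [0,0,0],"claw": 5},
    {"angular": [0,0,0],"xyz": [0,0,0],"claw": 4},
    {"angular": [0,0,0],"xyz": [0,0,0],"claw": 4},
    {"angular": [0,0,0],"xyz": [0,0,0],"claw": 4},
    {"angular": [0,0,0],"xyz": [0,0,0],"claw": 4}
  ],
  "force": 20
}}

```text
t: 5.2
eef_pos: [0.4691, 0.2246, 0.0499]
ee_rot: [-3.141, 0.0, -1.424]
force: [0.8, 0.4, 2.5]
width: 0.0436
gripper_force: 19.9
```

{"api": "servo_tool", "payload": {
  "targets": [
    {"angular": [0,0,0],"xyz": [0,0,-0.5],"claw": 4},
    {"angular": [0,0,0],"xyz": [0,0,-1],"claw": 4},
    {"angular": [0,0,0],"xyz": [0,0,-1.5],"claw": 4},
    {"angular": [0,0,0],"xyz": [0,0,-2],"claw": 4},
    {"angular": [0,0,0],"xyz": [0,0,-2],"claw": 4},
    {"angular": [0,0,0],"xyz": [0,0,-2],"claw": 4},
    {"angular": [0,0,0],"xyz": [0,0,-2],"claw": 4},
    {"angular": [0,0,0],"xyz": [0,0,-1],"claw": 4},
    {"angular": [0,0,0],"xyz": [0,0,0],"claw": 4},
    {"angular": [0,0,0],"xyz": [0,0,0],"claw": 4}
  ]
}}

```text
t: 6.2
eef_pos: [0.4686, 0.2242, 0.1692]
ee_rot: [3.141, 0.0, -1.424]
force: [-0.2, -0.1, -0.9]
width: 0.0437
gripper_force: 19.9
```

Run:
```python
from h import *
togo([.5667,-.095,.17],-1.565)
```

```text
t 6.2 pos [0.4686 0.2242 0.1692] rot [ 3.141  0.    -1.424] F [-0.2 -0.1 -0.9] w 0.0437 gf 19.9
cm [33.01 -5.05 -0.09] deg 8.07
```

{"api": "servo_tool", "payload": {
  "targets": [
    {"angular": [0,0,0],"xyz": [1.5,-0.2,0],"claw": 4},
    {"angular": [0,0,0],"xyz": [3,-0.5,0],"claw": 4},
    {"angular": [0,0,0],"xyz": [3.5,-0.5,0],"claw": 4},
    {"angular": [0,0,0],"xyz": [3.5,-0.5,0],"claw": 4},
    {"angular": [0,0,0],"xyz": [3.5,-0.5,0],"claw": 4},
    {"angular": [0,0,0],"xyz": [3.5,-0.6,0],"claw": 4},
    {"angular": [0,0,0],"xyz": [3.5,-0.6,0],"claw": 4},
    {"angular": [0,0,0],"xyz": [3.5,-0.6,0],"claw": 4},
    {"angular": [0,0,0],"xyz": [3,-0.5,0],"claw": 4},
    {"angular": [0,0,0],"xyz": [2.5,-0.4,0],"claw": 4},
    {"angular": [0,0,0],"xyz": [1.5,-0.1,0],"claw": 4},
    {"angular": [0,0,4],"xyz": [0,0,1],"claw": 4},
    {"angular": [0,0,4],"xyz": [0,0,2],"claw": 4},
    {"angular": [0,0,0],"xyz": [0,0,2],"claw": 4},
    {"angular": [0,0,0],"xyz": [0,0,0],"claw": 4},
    {"angular": [0,0,0],"xyz": [0,0,0],"claw": 4}
  ]
}}

```text
t: 7.8
eef_pos: [0.5656, -0.09, 0.1193]
ee_rot: [3.14, -0.0, -1.563]
force: [-0.1, 0.4, -0.1]
width: 0.0439
gripper_force: 19.9
```

Run:
```python
from h import *
from station import viewer
s=togo([.566,-.095,.10],-1.565)
ims=[]
for n in('top','side'):
    f=viewer.grab_frame(n);pickle.dump(f,open(n+'2.pkl','wb'));c=px(f,np.array([.566,-.09,.04])).astype(int)
    ims.append(cv2.convertScaleAbs(cv2.resize(f['color'][max(c[1]-40,0):c[1]+40,c[0]-40:c[0]+40],(400,400),interpolation=3),alpha=1.5))
    h=cv2.cvtColor(f['color'],cv2.COLOR_BGR2HSV)
    k=(((h[...,0]<6)|(h[...,0]>172))&(h[...,1]>150)&(h[...,2]>40)).astype(np.uint8)
    N,L,st,ce=cv2.connectedComponentsWithStats(k)
    print(n,c,[ (st[i],ce[i].round(1)) for i in range(1,N) if st[i,4]>40])
    p=s['eef_pos'];print('pred px of heel centre mid',px(f,p+np.array([0,.006,-.017])).round(1))
cv2.imwrite('pics/n2.png',np.hstack(ims))
```

```text
t 7.8 pos [ 0.5656 -0.09    0.1193] rot [ 3.14  -0.    -1.563] F [-0.1  0.4 -0.1] w 0.0439 gf 19.9
cm [ 0.5  -0.04  1.93] deg 0.12
top [305 193] []
pred px of heel centre mid [306.  190.6]
side [293 170] [(array([341, 130,   9,   8,  43], dtype=int32), array([345.6, 133.5])), (array([285, 145,  16,  23, 270], dtype=int32), array([292.6, 157.1]))]
pred px of heel centre mid [293.7 155.8]
```

View pics/n2.png

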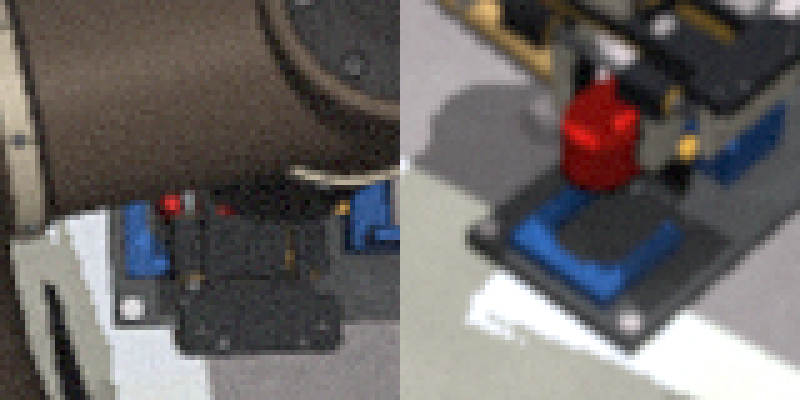

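Run:
```python
from h import *
g=ld('side0');f=ld('top0')
for F in(f,g):
  P=[px(F,np.array([.566+x,-.089+y,z])) for x in(-.037,.037) for y in(-.03,.042) for z in(.012,.024)]
  P=np.array(P);print(P.min(0).round(1),P.max(0).round(1))
# heel prediction in current side view
F=ld('side2');c=np.array([.5656,-.084,.1193-.049+.010])
a=np.linspace(0,np.pi,19)
o=[(-.022,-.027),(.022,-.027)]+[(.022*np.cos(t),.005+.022*np.sin(t)) for t in a]
for zz in((0,.038),(.006,.038)):
  P=np.array([px(F,c+np.array([x,y,z])) for x,y in o for z in zz]);print('heel',P.min(0).round(1),P.max(0).round(1))
```

```text
[288.7 181.9] [315.1 208.3]
[274.  162.8] [309.3 191. ]
heel [284.3 143.2] [306.4 167.8]
heel [284.4 143.2] [306.4 166.3]
```

{"api": "servo_tool", "payload": {
  "targets": [
    {"angular": [0,0,0.1],"xyz": [0.5,0,0],"claw": 4},
    {"angular": [0,0,0],"xyz": [0,0,1],"claw": 4},
    {"angular": [0,0,0],"xyz": [0,0,1.5],"claw": 4},
    {"angular": [0,0,0],"xyz": [0,0,1],"claw": 4},
    {"angular": [0,0,0],"xyz": [0,0,0.9],"claw": 4},
    {"angular": [0,0,0],"xyz": [0,0,0.6],"claw": 4},
    {"angular": [0,0,0],"xyz": [0,0,0.5],"claw": 4},
    {"angular": [0,0,0],"xyz": [0,0,0.3],"claw": 4},
    {"angular": [0,0,0],"xyz": [0,0,0],"claw": 4}
  ]
}}

```text
t: 8.8
eef_pos: [0.5659, -0.0948, 0.0613]
ee_rot: [3.141, -0.0, -1.565]
force: [-0.1, 0.3, -0.8]
width: 0.0439
gripper_force: 19.9
```

Run:
```python
from h import *
from station import viewer
s=togo([.566,-.095,.0517],-1.565)
f=viewer.grab_frame('side');pickle.dump(f,open('side3.pkl','wb'));c=px(f,np.array([.566,-.09,.04])).astype(int)
cv2.imwrite('pics/n3.png',cv2.convertScaleAbs(cv2.resize(f['color'][c[1]-25:c[1]+35,c[0]-35:c[0]+35],(700,600),interpolation=3),alpha=1.5))
```

```text
t 8.8 pos [ 0.5659 -0.0948  0.0613] rot [ 3.141 -0.    -1.565] F [-0.1  0.3 -0.8] w 0.0439 gf 19.9
cm [ 0.02 -0.01  0.96] deg -0.02
```

View pics/n3.png

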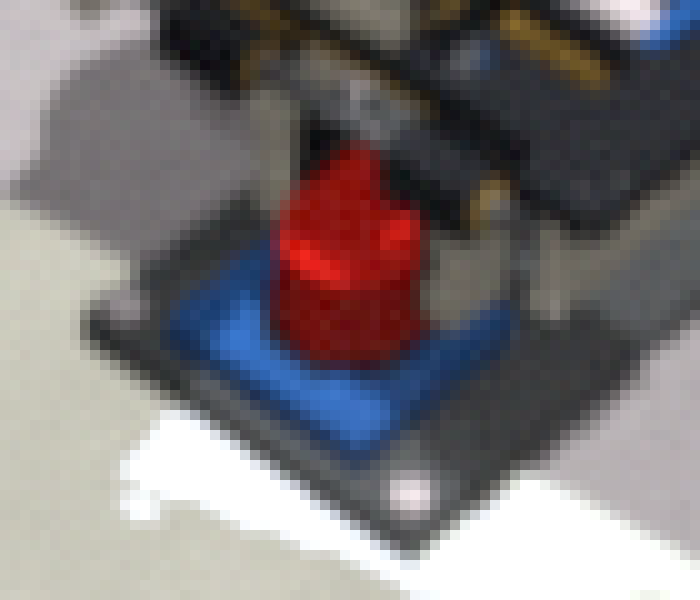

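The heel sits centred over the pocket, its bottom edge at crop pixel (350,360) just inside the blue walls, with no contact force. I'm lowering further.

{"api": "servo_tool", "payload": {
  "targets": [
    {"angular": [0,0,0],"xyz": [0,0,0.3],"claw": 4},
    {"angular": [0,0,0],"xyz": [0,0,0.3],"claw": 4},
    {"angular": [0,0,0],"xyz": [0,0,0.2],"claw": 4},
    {"angular": [0,0,0],"xyz": [0,0,0],"claw": 4}
  ]
}}

```text
t: 9.25
eef_pos: [0.5658, -0.0948, 0.0532]
ee_rot: [3.141, -0.0, -1.565]
force: [0.9, -0.5, -0.2]
width: 0.0441
gripper_force: 19.9
```

{"api": "servo_tool", "payload": {
  "targets": [
    {"angular": [0,0,0],"xyz": [0,0,0.1],"claw": 4},
    {"angular": [0,0,0],"xyz": [0,0,0.1],"claw": 4},
    {"angular": [0,0,0],"xyz": [0,0,0],"claw": 4}
  ]
}}

```text
t: 9.55
eef_pos: [0.5661, -0.0948, 0.0519]
ee_rot: [-3.141, -0.0, -1.565]
force: [-1.6, -0.4, 2.0]
width: 0.0437
gripper_force: 19.9
```

{"api": "servo_tool", "payload": {
  "targets": [
    {"angular": [0,0,0],"xyz": [0,0,0],"claw": 5},
    {"angular": [0,0,0],"xyz": [0,0,0],"claw": 6},
    {"angular": [0,0,0],"xyz": [0,0,0],"claw": 6.5},
    {"angular": [0,0,0],"xyz": [0,0,0],"claw": 6.5},
    {"angular": [0,0,0],"xyz": [0,0,-0.5],"claw": 6.5},
    {"angular": [0,0,0],"xyz": [0,0,-1.5],"claw": 6.5},
    {"angular": [0,0,0],"xyz": [0,0,-2.5],"claw": 6.5},
    {"angular": [0,0,0],"xyz": [0,0,-3.5],"claw": 6.5},
    {"angular": [0,0,0],"xyz": [0,0,-4],"claw": 6.5},
    {"angular": [0,0,0],"xyz": [0,0,-4],"claw": 6.5},
    {"angular": [0,0,0],"xyz": [0,0,-2],"claw": 5},
    {"angular": [0,0,0],"xyz": [0,0,0],"claw": 3},
    {"angular": [0,0,0],"xyz": [0,0,0],"claw": 0}
  ]
}}

```text
t: 10.85
eef_pos: [0.5659, -0.0947, 0.232]
ee_rot: [-3.141, 0.001, -1.565]
force: [-0.4, -0.2, -1.3]
width: 0.0463
gripper_force: 0.0
```

Run:
```python
from h import *
from station import viewer
s=togo([.566,-.288,.235],-1.565)
ims=[]
for n in('top','side'):
    f=viewer.grab_frame(n);pickle.dump(f,open(n+'4.pkl','wb'));c=px(f,np.array([.566,-.13,.05])).astype(int)
    ims.append(cv2.convertScaleAbs(cv2.resize(f['color'][c[1]-40:c[1]+40,c[0]-40:c[0]+40],(400,400),interpolation=3),alpha=1.5))
    h=cv2.cvtColor(f['color'],cv2.COLOR_BGR2HSV)
    k=(((h[...,0]<6)|(h[...,0]>172))&(h[...,1]>150)&(h[...,2]>40)).astype(np.uint8)
    N,L,st,ce=cv2.connectedComponentsWithStats(k)
    print(n,[ (st[i],ce[i].round(1)) for i in range(1,N) if st[i,4]>40])
    a=np.linspace(0,np.pi,19);o=[(-.022,-.027),(.022,-.027)]+[(.022*np.cos(t),.005+.022*np.sin(t)) for t in a]
    P=np.array([px(f,np.array([.566+x,-.089+y,z])) for x,y in o for z in(.024,.05)]);print('pred',P.min(0).round(1),P.max(0).round(1))
cv2.imwrite('pics/n4.png',np.hstack(ims))
```

```text
t 10.85 pos [ 0.5659 -0.0947  0.232 ] rot [-3.141e+00  1.000e-03 -1.565e+00] F [-0.4 -0.2 -1.3] w 0.0463 gf 0.0
cm [19.33  0.09 -0.31] deg -0.02
top [(array([296, 186,  14,  16, 157], dtype=int32), array([301.7, 193.8]))]
pred [294.8 185.4] [315.2 202.3]
side [(array([341, 130,   9,   8,  46], dtype=int32), array([345.4, 133.4])), (array([285, 161,  21,  21, 307], dtype=int32), array([294.5, 171.6]))]
pred [284.4 159.5] [305.4 180.5]
```

View pics/n4.png

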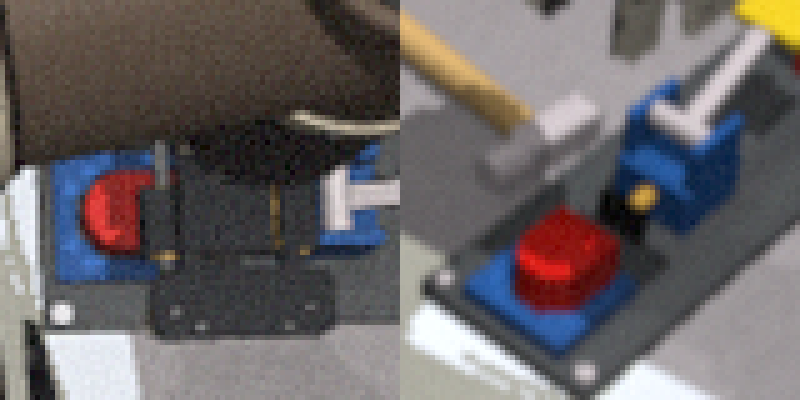

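The heel is released and seated: its red blob in the side view spans 285–305 × 161–181, against a prediction of 284–305 × 160–181. Next I move over the paddle.

{"api": "servo_tool", "payload": {
  "targets": [
    {"angular": [0,0,0],"xyz": [2,0,0],"claw": 0},
    {"angular": [0,0,0],"xyz": [3.5,0,0],"claw": 0},
    {"angular": [0,0,0],"xyz": [4,0,0],"claw": 0},
    {"angular": [0,0,0],"xyz": [4,0,0],"claw": 0},
    {"angular": [0,0,0],"xyz": [3.5,0,0],"claw": 0},
    {"angular": [0,0,0],"xyz": [2.3,0,0],"claw": 0},
    {"angular": [0,0,0],"xyz": [0,0,2],"claw": 0},
    {"angular": [0,0,0],"xyz": [0,0,2.5],"claw": 0},
    {"angular": [0,0,0],"xyz": [0,0,2],"claw": 0},
    {"angular": [0,0,0],"xyz": [0,0,1],"claw": 0},
    {"angular": [0,0,0],"xyz": [0,0,0],"claw": 0}
  ]
}}

```text
t: 12.05
eef_pos: [0.5659, -0.2875, 0.1541]
ee_rot: [3.137, 0.001, -1.565]
force: [0.9, -0.3, 1.0]
width: 0.0007
gripper_force: 0.0
```

Run:
```python
from h import *
from station import viewer
s=togo([.566,-.288,.135],-1.565)
f=viewer.grab_frame('side');pickle.dump(f,open('side5.pkl','wb'));c=px(f,np.array([.566,-.29,.1])).astype(int)
cv2.imwrite('pics/p5.png',cv2.convertScaleAbs(cv2.resize(f['color'][c[1]-40:c[1]+40,c[0]-40:c[0]+40],(600,600),interpolation=3),alpha=1.5))
```

```text
t 12.05 pos [ 0.5659 -0.2875  0.1541] rot [ 3.137e+00  1.000e-03 -1.565e+00] F [ 0.9 -0.3  1. ] w 0.0007 gf 0.0
cm [ 0.05 -0.02  1.91] deg -0.02
```

View pics/p5.png

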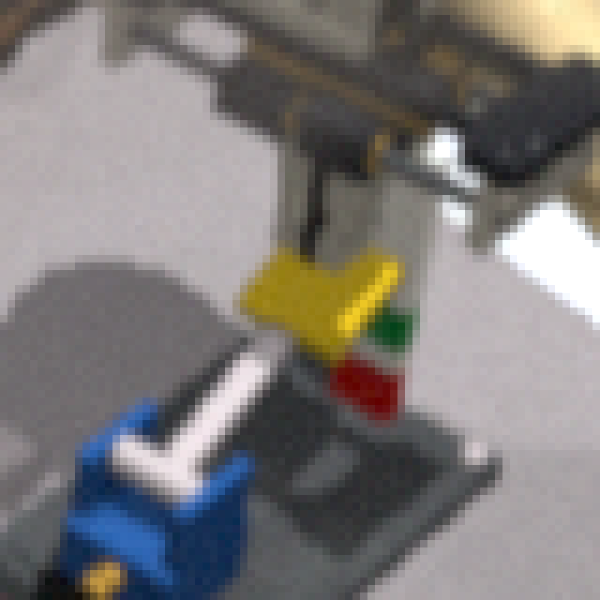

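The closed fingers are centred over the paddle at crop pixel (320,290). I'm pressing gently.

{"api": "servo_tool", "payload": {
  "targets": [
    {"angular": [0,0,0],"xyz": [0,0,0.8],"claw": 0},
    {"angular": [0,0,0],"xyz": [0,0,0.8],"claw": 0},
    {"angular": [0,0,0],"xyz": [0,0,0.6],"claw": 0},
    {"angular": [0,0,0],"xyz": [0,0,0.6],"claw": 0},
    {"angular": [0,0,0],"xyz": [0,0,0.6],"claw": 0},
    {"angular": [0,0,0],"xyz": [0,0,0.6],"claw": 0},
    {"angular": [0,0,0],"xyz": [0,0,0.5],"claw": 0},
    {"angular": [0,0,0],"xyz": [0,0,0.4],"claw": 0},
    {"angular": [0,0,0],"xyz": [0,0,0.3],"claw": 0},
    {"angular": [0,0,0],"xyz": [0,0,0],"claw": 0},
    {"angular": [0,0,0],"xyz": [0,0,0],"claw": 0}
  ]
}}

```text
t: 13.2
eef_pos: [0.5671, -0.2878, 0.1047]
ee_rot: [-3.142, -0.0, -1.565]
force: [0.0, -1.5, 2.2]
width: 0.0001
gripper_force: 1.2
```

{"api": "servo_tool", "payload": {
  "targets": [
    {"angular": [0,0,0],"xyz": [0,0,0.4],"claw": 0},
    {"angular": [0,0,0],"xyz": [0,0,0.4],"claw": 0},
    {"angular": [0,0,0],"xyz": [0,0,0.3],"claw": 0},
    {"angular": [0,0,0],"xyz": [0,0,0.3],"claw": 0},
    {"angular": [0,0,0],"xyz": [0,0,0.2],"claw": 0},
    {"angular": [0,0,0],"xyz": [0,0,0.1],"claw": 0},
    {"angular": [0,0,0],"xyz": [0,0,0],"claw": 0},
    {"angular": [0,0,0],"xyz": [0,0,0],"claw": 0}
  ]
}}

```text
t: 14.0
eef_pos: [0.5673, -0.2883, 0.0885]
ee_rot: [-3.141, -0.001, -1.565]
force: [-2.3, -3.0, 9.7]
width: 0.0004
gripper_force: 5.4
```

Run:
```python
from h import *
from station import viewer
s=togo([.566,-.288,.0875],-1.565)
f=viewer.grab_frame('side');pickle.dump(f,open('side6.pkl','wb'));c=px(f,np.array([.566,-.23,.07])).astype(int)
cv2.imwrite('pics/p6.png',cv2.convertScaleAbs(cv2.resize(f['color'][c[1]-40:c[1]+60,c[0]-60:c[0]+60],(720,600),interpolation=3),alpha=1.5))
```

```text
t 14.0 pos [ 0.5673 -0.2883  0.0885] rot [-3.141e+00 -1.000e-03 -1.565e+00] F [-2.3 -3.   9.7] w 0.0004 gf 5.4
cm [-0.03  0.13  0.1 ] deg 0.00
```

View pics/p6.png

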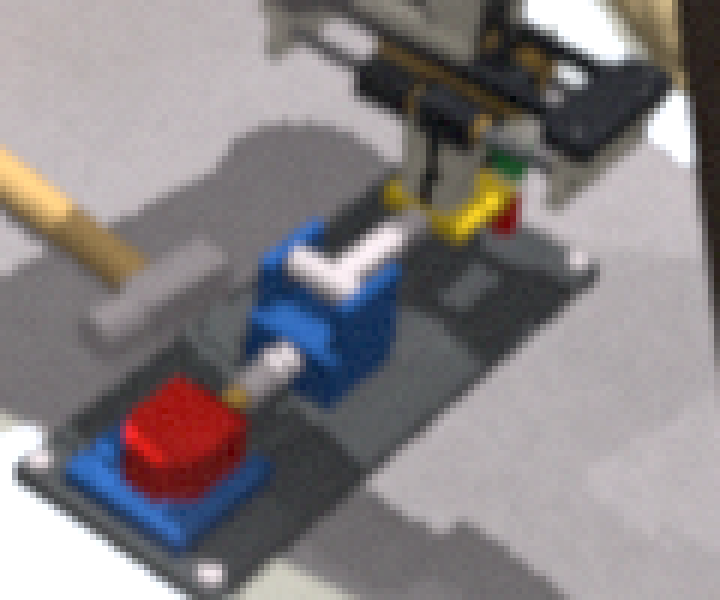

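Run:
```python
from h import *
def ymask(F):
    h=cv2.cvtColor(F['color'],cv2.COLOR_BGR2HSV)
    k=((h[...,0]>22)&(h[...,0]<34)&(h[...,1]>140)&(h[...,2]>70)).astype(np.uint8)
    k[:, :320]=0;k[:,365:]=0;k[:100]=0;k[165:]=0
    N,L,st,ce=cv2.connectedComponentsWithStats(k);i=1+np.argmax(st[1:,4]);return st[i]
hy=-.2956+.0959
def pred(F,a):
    p=.42-a;P=[]
    for r in(.08,.13):
        for x in(-.025,.025):
            for o in(0,-.012):
                P.append(px(F,np.array([.5665+x,hy-r*np.cos(p)-o*np.sin(p)*-1*-1,.07+r*np.sin(p)+o*np.cos(p)])))
    P=np.array(P);return P.min(0).round(1),P.max(0).round(1)
for n,A in(('side0',(0,)),('side6',(.36,.4,.44,.48,.52,.56,.6))):
    F=ld(n);s=ymask(F);print(n,'x',s[0]-.5,s[0]+s[2]-.5,'y',s[1]-.5,s[1]+s[3]-.5)
    for a in A: print(a,*pred(F,a))
```

```text
side0 x 328.5 350.5 y 110.5 129.5
0 [326.2 108.4] [351.  131.5]
side6 x 335.5 348.5 y 126.5 138.5
0.36 [327.3 118.4] [350.8 137. ]
0.4 [327.3 119.7] [350.5 137.7]
0.44 [327.2 121. ] [350.3 138.4]
0.48 [327.2 122.3] [350.  139.2]
0.52 [327.1 123.6] [349.6 139.9]
0.56 [327. 125.] [349.2 140.6]
0.6 [326.9 126.3] [348.8 141.4]
```

Run:
```python
from h import *
hy=-.2956+.0959
def pt(F,a,r,x,o):
    p=.42-a;return px(F,np.array([.5665+x,hy-r*np.cos(p)+o*np.sin(p),.07+r*np.sin(p)+o*np.cos(p)]))
def low(F,cols):  # subpixel lower edge of yellow per column
    d=F['color'].astype(float);d=d[...,2]-d[...,0];out=[]
    for c in cols:
        v=d[100:165,c];i=np.max(np.where(v>45)[0]);m=v[max(i-3,0):i].max()
        j=i
        while v[j]>m/2: j+=1
        out.append(100+j-1+(v[j-1]-m/2)/(v[j-1]-v[j]))
    return np.array(out)
for n,A in(('side0',(0,)),('side6',(.4,.44,.48,.52,.56))):
    F=ld(n);
    cols=np.arange(341,349);print(n,cols,low(F,cols).round(1))
    for a in A:
        q,w,e=pt(F,a,.08,-.025,-.012),pt(F,a,.13,-.025,-.012),pt(F,a,.13,-.025,0)
        print(a,'near',q.round(1),'far',w.round(1),'fartop',e.round(1),'line',np.interp(cols,[q[0],w[0]],[q[1],w[1]]).round(1))
```

```text
side0 [341 342 343 344 345 346 347 348] [129.4 134.5 134.9 135.4 136.3 137.  137.4 137.5]
0 near [341.4 130. ] far [351.4 117.7] fartop [351.  115.6] line [130.  129.3 128.1 126.8 125.6 124.4 123.1 121.9]
side6 [341 342 343 344 345 346 347 348] [138.1 137.2 136.2 135.7 135.1 135.4 136.9 137.5]
0.4 near [340.4 137.7] far [350.  129.7] fartop [350.5 126.8] line [137.1 136.3 135.5 134.7 133.8 133.  132.2 131.4]
0.44 near [340.1 138.5] far [349.6 131.1] fartop [350.3 128.1] line [137.8 137.  136.3 135.5 134.7 133.9 133.1 132.3]
0.48 near [339.8 139.4] far [349.2 132.4] fartop [350.  129.4] line [138.5 137.8 137.1 136.3 135.6 134.8 134.1 133.3]
0.52 near [339.6 140.3] far [348.8 133.8] fartop [349.6 130.7] line [139.3 138.6 137.9 137.2 136.5 135.8 135.1 134.4]
0.56 near [339.2 141.2] far [348.3 135.2] fartop [349.2 132.1] line [140.  139.4 138.7 138.1 137.4 136.7 136.1 135.4]
```

The edge fit puts the lever at about 0.45–0.48 rad. Tip height (0.46) and force (about 0.46) agree. I'm holding to confirm it is steady, then handing in.

{"api": "servo_tool", "payload": {
  "targets": [
    {"angular": [0,0,0],"xyz": [0,0,0],"claw": 0},
    {"angular": [0,0,0],"xyz": [0,0,0],"claw": 0},
    {"angular": [0,0,0],"xyz": [0,0,0],"claw": 0},
    {"angular": [0,0,0],"xyz": [0,0,0],"claw": 0},
    {"angular": [0,0,0],"xyz": [0,0,0],"claw": 0},
    {"angular": [0,0,0],"xyz": [0,0,0],"claw": 0}
  ]
}}

```text
t: 14.65
eef_pos: [0.5673, -0.2883, 0.0886]
ee_rot: [-3.141, -0.001, -1.565]
force: [-2.2, -2.1, 11.0]
width: 0.0007
gripper_force: 5.4
```

```bash
python3 -c "
from station import order,monitor
s=monitor.get_state();print(s['t'],s['eef_pos'],s['force'])
print(order.job_done())"
```

```text
14.65 [ 0.56732478 -0.28826423  0.08855178] [-2.23438643 -2.14899738 10.98743047]
the job is handed in; nothing more can be done
None
```

I handed the job in at 14.65 s: the red heel is seated in the nest and let go, and the arm is holding the lever at about 0.46 rad (estimated from camera and height, green band 0.40–0.56) with roughly 11 N on the paddle; the hand-in returned no verdict.

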